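# Lid check: run two lunch pots under the height bar

### The job

Check that the two filled pots waiting in the gauge's lane are properly shut: slide them along the deck in line, without lifting them, under the bridge bar until the front pot is home against the end stop and the second stands close behind it under the bar. Feel for the bar: a pot that stops at it has a popped lid, so do not force it, but press that lid firmly home from above, without crushing it, while the pot stands at the bar, and carry on; do not press the lid of a pot that has not yet come up to the bar. Leave the other things on the table alone.

Things in the scene. Friction and masses are not known exactly. Their poses are not given: they have to be found in the camera images.
- gauge: steel lid-check gauge, fixed on the table: deck 352 x 120 mm (x -227 to +125), top 6 mm above the table. Origin: on the table below the bar, on the lane's centre line; x is the way the pots are pushed, z up. White guide rails with inner faces at y = +-31.5 mm run from x = -221 to +97, tops 20 mm above the table
- bar: fixed flat steel bridge bar across the lane, origin and axes of the gauge: x = -4 to +4 mm, 120 mm long, underside 58.2 mm and top 70.2 mm above the table; posts at y = +-48 mm with nuts up to 80 mm. A shut pot on the deck reaches 53.2 to 56.7 mm above the table and passes freely; a popped one is stopped with its front at x = -4 mm. More than 20 N from a pot harms the bar
- end_stop: upright steel plate at the lane's end, top 52 mm above the table, origin and axes of the gauge; the front pot meets its face at x = +96 mm. With both pots (57 mm each along the lane) pushed up close, the second pot's back is at x = -18 mm, so a finger that stays before the bar can push it there. More than 25 N harms it
- pot_a: one of two twin clear food pots with a flat snap lid, 63 x 58 mm, shut 47 to 50.5 mm high, about 130 to 260 g. Origin under its foot, z up. Lid 57 x 57 mm, centred 3 mm to +x of the origin, 16 mm skirt, the widest part. In the lane +y points the way of travel and the pot reaches 28.5 mm from its origin to front and back. More than 30 N from a finger spoils it
- pot_b: the other pot, as pot_a; which is in front varies. On one or both the lid has popped up by 7.5 mm; the pose does not show it. Pressed down near its middle a popped lid gives way at some 8 to 15 N, goes down straight, clicks in over the last 1.5 mm (left short of that it pops up again) and stops dead at its shut height, which differs from pot to pot
- salt: bystander: salt shaker, 44 mm across and 90 mm high, origin under its foot
- spoon: bystander: steel teaspoon, 137 mm long, lying flat, origin under its middle
- lid: bystander: round soft lid lying flat, 93 mm across and 12 mm high, origin under its middle
Mind the look-alikes: they are no part of the job. Leave any turquoise or yellow look-alike of the pot_a alone.

How it is judged:
By the outcome, as a careful person would: the job done as asked, in the order asked, and still so for the second after the job is handed in, with the robot touching nothing.
It also fails if it takes over 67 s, if anything falls off the work surface, if the arm or the gripper's body presses on something with over 40 N, if the wrist force passes 120 N, or if a joint passes its speed limit or range.

### The arm

A 7-joint arm with a two-finger parallel gripper is mounted at the origin on a cart in front of the work surface, level with it; the furniture and walls round the work are solid. World frame = base frame: x ahead of the robot, y to its left, z up, the work surface at z = 0. Lengths are in m, angles in rad, forces in N, time in s.
With the tool pointing down it reaches from about 0.4 to 0.85 m from the base axis. Payload 10.4 kg.
Tool frame: the origin (TCP) lies between the finger pads; the fingertips stand 17 mm ahead of it and the grasp point (between the pads) lies 2 mm behind it; z points along the fingers, y is the line along which they close (so a half turn about z gives the same grasp; the last joint's range is limited). The gripper opens to 85 mm and grips with 20 to 120 N. Pads are 22 mm wide; open, the fingers measure 114 mm over their backs; the gripper's body (76 mm by 85 mm) begins 54 mm behind the grasp point. The pads swing forward as they close: fully open they stand 13 mm farther back than shut.
Start: joints at [-1.124, 0.332, -0.065, 1.46, 0.022, 1.35, -0.088], TCP at [0.283, 0.557, 0.248] pointing down, gripper open.
Joint ranges: [-2.6, 2.6], [-0.5, 2.12], [-1.47, 1.34], [0.16, 2.42], [-1.27, 4.41], [0.06, 2.06], [-2.6, 2.6]. Speed limits (rad/s): [2.22, 2.22, 2.79, 2.79, 3.14, 3.14, 3.14].

### API

Orientations are given as a unit quaternion [x, y, z, w].
In Python, from workcell import readout, imaging, manip gives the robot as it stands. The module is installed in compiled form; this text tells all that it offers.
- The arm moves only by the shell command python3 -m crank 'ROWS' [OPENING] [FORCE]. ROWS is JSON, a list of rows, each a list of 4 numbers: the shift along the tool's x, y, z as a fraction of full scale, then the turn about the tool's z as a fraction of full scale. In form: [[x, y, z, yaw], ...]. A call has 1 to 5 rows; each row is the pose to reach, as a shift and turn from the pose commanded when the call began, along the tool's axes at that moment; what a row does not reach only later rows make up. Full scale, the value 1, is 400 mm for a shift and 60 degrees for a turn. A row lasts 1/12 s, in which the tool goes at most 41.7 mm and 7.16 degrees, less where a joint would pass 70% of its speed; a pose out of reach is approached as far as the arm can. A call with a number of a shift or a turn outside -1 to 1 is refused whole. A call with a gripper value outside its range is refused whole. OPENING is the gripper command: -1 is shut, 1 is fully open, values between are in proportion, set as the call begins (- or left out, the last holds). The fingers move at their own pace and stop on an object; FORCE is the grip in N (left out, the last holds). Time passes only in rows, so rows that repeat a pose let the fingers close. It gives the time, the measured TCP pose, the force, the opening and the grip force at its end, in the units of the state.
- readout.get_obs(): the state, without advancing time (a new reading comes with each control period).
- imaging.camera(name): name is "side" or "top"; returns a dict with "color" (384x512x3 uint8, red, green, blue), "fx", "fy", "cx", "cy" (pixels), "rvec" (rotation vector, rad) and "tvec" (3), from world to camera coordinates, as OpenCV has them. Camera axes: x right, y down, z forward; pixel columns grow to the right and rows downward; lengths in m; the calibration is good to about 2 mm. A picture is of the moment at which its call begins. There is no depth.
- manip.hand_in(): hands the job in; it is judged then, once.
The state is a dict: "clock": time; "joint_pos": joint angles; "joint_velocities": joint speeds; "tau": joint torques, N m; "position": TCP position; "ee_rot": TCP orientation; "ft_force": force on the tool from outside, world axes, zero at the start; "torque": the same for the moment, N m; "grip_width": opening from 0.0 (shut) to 1.0 (fully open); "grasp_force": force on a finger pad.
Only numpy, scipy, OpenCV 4.12 (cv2) and the standard library are available. Lean on these libraries where they do the work, as an engineer would, in place of code of your own. Each camera call takes 0.05 s, during which the arm holds its last target. There are 200 camera calls.

## Working session

There is one attempt and no reset: what is moved stays moved. The work goes in short steps, Python scripts to look and compute and a shell command to move; the robot and the scene stay as the last step left them, time stands still between calls to the robot, and variables do not carry over. Pictures are saved under pics/ and viewed, at most 10 in all, crops included, and the job is handed in when it is done.

```bash
mkdir -p pics
cat > h.py <<'E'
import numpy as np, cv2
from workcell import readout, imaging, manip
def snap(n,f):
    c=imaging.camera(n); cv2.imwrite('pics/'+f,c['color'][:,:,::-1]); np.save('pics/'+n+'.npy',c,allow_pickle=True); return c
def load(n): return np.load('pics/'+n+'.npy',allow_pickle=True).item()
def ray(c,u,v,z):
    R=cv2.Rodrigues(np.array(c['rvec'],float))[0]; t=np.array(c['tvec'],float).ravel()
    d=R.T@np.array([(u-c['cx'])/c['fx'],(v-c['cy'])/c['fy'],1]); o=-R.T@t
    return o+d*(z-o[2])/d[2]
def proj(c,p):
    K=np.array([[c['fx'],0,c['cx']],[0,c['fy'],c['cy']],[0,0,1]])
    return cv2.projectPoints(np.array(p,float).reshape(-1,1,3),np.array(c['rvec'],float),np.array(c['tvec'],float),K,None)[0].reshape(-1,2)
E
python3 - <<'E'
from h import *
for n in('top','side'):
    c=snap(n,n+'0.png'); R=cv2.Rodrigues(np.array(c['rvec'],float))[0]; print(n,c['fx'],-R.T@np.ravel(c['tvec']))
print(readout.get_obs())
E
```

```text
top 409.77335681339434 [ 0.35253407 -0.24867737  0.89532666]
side 416.6346140723382 [0.2840051  0.4117161  0.55608511]
{'clock': 0.1, 'joint_pos': array([-1.12359986,  0.3328339 , -0.0646939 ,  1.46083065,  0.02161817,
        1.3498801 , -0.08851647]), 'joint_velocities': array([-0.00068154, -0.00146263, -0.00015847, -0.00278565, -0.00155496,
       -0.00016424, -0.00124655]), 'tau': array([ 1.29732194e-03, -6.26741624e+01,  4.90008364e-02, -3.92429817e+01,
        1.63559831e-02,  6.91019814e-03, -8.27666554e-06]), 'position': array([0.28281551, 0.55701892, 0.24759245]), 'ee_rot': array([ 2.32743768e-01,  9.72537888e-01, -6.18321811e-04, -1.09888151e-04]), 'ft_force': array([-0.1710008 ,  0.37701352,  0.3735414 ]), 'torque': array([-0.05574587, -0.03230376, -0.03659783]), 'grasp_force': 0.0, 'grip_width': 1.0004327381801479}
```

View pics/top0.png

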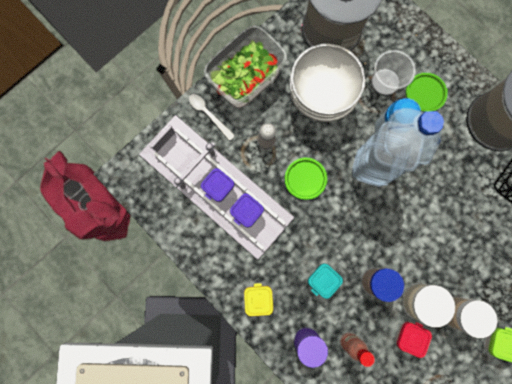

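View pics/side0.png

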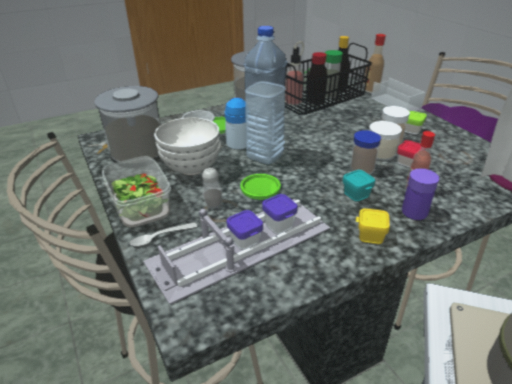

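The two blue-violet lidded pots in the lane are at top (218,185) and (247,210). Things that could be mistaken for them are the yellow pot (258,300), the turquoise pot (325,281), the red lid (415,340) and the purple jar (312,348). I choose the two in the lane. The bar is near (194,172), and the end stop is at the upper-left end.

Run:
```python
from h import *
c=load('top'); s=load('side')
for p in [(178,118),(141,153),(262,257),(292,218)]: print(p,ray(c,*p,0.006))
for n,c_ in(('top',c),('side',s)):
    im=c_['color']; hsv=cv2.cvtColor(im,cv2.COLOR_RGB2HSV)
    m=cv2.inRange(hsv,(115,100,60),(140,255,255))
    k,l,st,ce=cv2.connectedComponentsWithStats(m)
    for i in range(1,k):
        if st[i,4]>150:
            cnt=cv2.findContours((l==i).astype(np.uint8),0,2)[0][0]
            print(n,ce[i],st[i],cv2.minAreaRect(cnt), ray(c_,*ce[i],.055))
a=cv2.resize(c['color'][105:270,130:300],None,fx=3.5,fy=3.5,interpolation=cv2.INTER_CUBIC)
cv2.imwrite('pics/crop1.png',a[:,:,::-1])
a=cv2.resize(s['color'][185:325,125:345],None,fx=3.5,fy=3.5,interpolation=cv2.INTER_CUBIC)
cv2.imwrite('pics/crop2.png',a[:,:,::-1])
```

```text
(178, 118) [ 0.64549939 -0.06575258  0.006     ]
(141, 153) [0.56256382 0.01217001 0.006     ]
(262, 257) [ 0.34146836 -0.26264948  0.006     ]
(292, 218) [ 0.42693866 -0.32571497  0.006     ]
top [216.77478754 184.8611898 ] [201 168  33  34 706] ((216.1647186279297, 185.64117431640625), (27.116308212280273, 28.960216522216797), 40.60129928588867) [ 0.48751459 -0.16424487  0.055     ]
top [246.01103448 210.3062069 ] [230 193  34  34 725] ((245.40982055664062, 211.00819396972656), (27.2718563079834, 29.192411422729492), 39.80556869506836) [ 0.43611346 -0.22659802  0.055     ]
top [386.38385827 284.1023622 ] [370 268  34  34 508] ((386.5, 284.5), (33.0, 33.0), 90.0) [ 0.29525649 -0.51260521  0.055     ]
top [310.08210526 347.69684211] [294 328  34  40 950] ((309.5, 347.4999694824219), (40.77046585083008, 29.121761322021484), 56.3099365234375) [ 0.16881191 -0.36065062  0.055     ]
side [367.56666667 138.75333333] [355 130  26  18 300] ((367.20794677734375, 138.92080688476562), (25.273944854736328, 16.51761817932129), 5.710593223571777) [ 0.29723159 -0.56208183  0.055     ]
side [419.37051482 193.20826833] [ 403  169   36   51 1282] ((418.70782470703125, 193.40574645996094), (28.489856719970703, 50.931758880615234), 17.878698348999023) [ 0.17351582 -0.35257294  0.055     ]
side [279.28237129 206.64430577] [262 194  35  26 641] ((279.60345458984375, 206.74142456054688), (24.68561363220215, 32.301387786865234), 66.80140686035156) [ 0.43896969 -0.22606008  0.055     ]
side [244.42977528 223.9002809 ] [227 210  36  29 712] ((244.90972900390625, 223.88780212402344), (25.98160743713379, 32.616695404052734), 65.224853515625) [ 0.48813866 -0.15580425  0.055     ]
```

View pics/crop1.png

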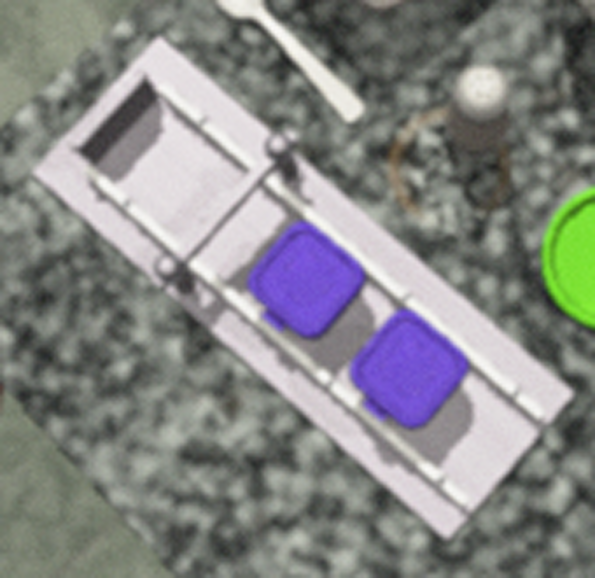

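View pics/crop2.png

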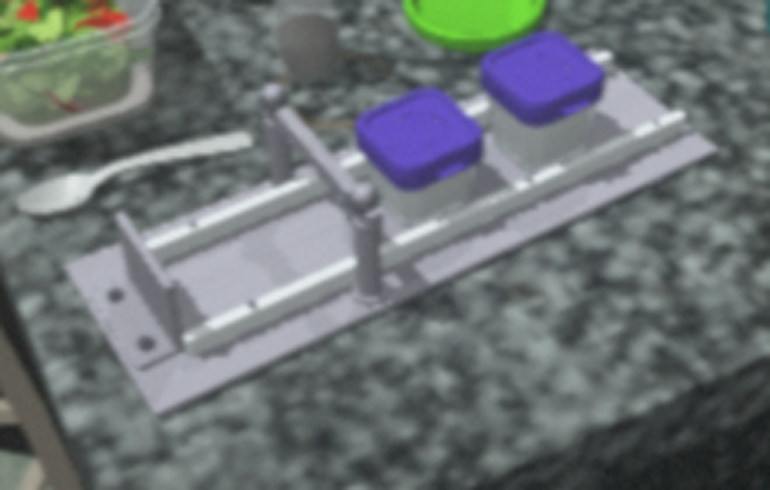

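The crops show the two pots in the lane before the bar. The front lid is at about (216,185) and the second at (246,210), with a gap between them, and their tabs face left. I'll set out toward the lane's start.

```bash
python3 -m crank '[[-0.33,-0.375,0,0],[-0.33,-0.375,0,0],[-0.33,-0.375,0,0],[-0.33,-0.375,0,0],[-0.33,-0.375,0,0]]' -1 20
python3 -m crank '[[-0.33,-0.375,0,0],[-0.33,-0.375,0,0],[-0.33,-0.375,0,0],[-0.33,-0.375,0,0],[-0.33,-0.375,0,0]]'
python3 - <<'E'
from h import *
c=load('top'); s=load('side')
n1=ray(c,179.1,182.1,.08); n2=ray(c,210.9,146.4,.08); print('nuts',n1,n2,(n1+n2)/2)
# side nuts: crop2 /3.5+(125,185)
q=[ray(s,125+a/3.5,185+b/3.5,.078) for a,b in((272,95),(365,195))]; print(q,(q[0]+q[1])/2)
d=np.array([np.cos(np.radians(50.5)),np.sin(np.radians(50.5)),0])
# triangulate lids
for a,b in(((216.8,184.9),(244.4,223.9)),((246.,210.3),(279.3,206.6))):
    for z in(.05,.055,.06,.065): print(z,ray(c,*a,z)-ray(s,*b,z))
E
```

```text
clock: 0.52
position: [0.3334, 0.3606, 0.248]
ee_rot: [0.234, 0.972, -0.0, -0.0]
ft_force: [0.3, 0.6, 0.3]
grip_width: 0.301
grasp_force: 0.0
clock: 0.93
position: [0.3827, 0.1671, 0.2482]
ee_rot: [0.234, 0.972, 0.0, -0.0]
ft_force: [1.9, 0.6, 0.5]
grip_width: -0.003
grasp_force: 0.0
nuts [ 0.48707272 -0.09050028  0.08      ] [ 0.56275791 -0.15149886  0.08      ] [ 0.52491531 -0.12099957  0.08      ]
[array([ 0.56393648, -0.1399839 ,  0.078     ]), array([ 0.48927964, -0.0799408 ,  0.078     ])] [ 0.52660806 -0.10996235  0.078     ]
0.05 [-0.00199292 -0.00234669  0.        ]
0.055 [-0.00075813 -0.0085115   0.        ]
0.06 [ 4.76651990e-04 -1.46763077e-02 -5.55111512e-17]
0.065 [ 0.00171144 -0.02084112  0.        ]
0.05 [-0.00389618  0.00613182  0.        ]
0.055 [-0.00284723 -0.00036514  0.        ]
0.06 [-1.79828814e-03 -6.86209115e-03 -1.11022302e-16]
0.065 [-7.49341596e-04 -1.33590466e-02  5.55111512e-17]
```

```bash
python3 -m crank '[[-0.245,-0.436,0,0],[-0.245,-0.436,0,0],[-0.245,-0.436,0,0],[-0.245,-0.436,0,0],[-0.245,-0.436,0,0]]'
python3 -m crank '[[-0.245,-0.436,0,0],[-0.245,-0.436,0,0],[-0.245,-0.436,0,0],[-0.245,-0.436,0,0],[-0.245,-0.436,0,0]]'
python3 -m crank '[[0,0,0,0.567],[0,0,0,0.567],[0,0,0,0.567],[0,0,0,0.567],[0,0,0,0.567]]'
python3 -m crank '[[0,0,0,0.567],[0,0,0,0.567],[0,0,0,0.567],[0,0,0,0.567],[0,0,0,0.567]]'
python3 -m crank '[[0,0,0,0.567],[0,0,0,0.567],[0,0,0,0.567],[0,0,0,0.567],[0,0,0,0.567]]'
```

```text
clock: 1.35
position: [0.3903, -0.0326, 0.2482]
ee_rot: [0.234, 0.972, 0.0, -0.0]
ft_force: [0.6, 0.2, 0.7]
grip_width: 0.002
grasp_force: 0.0
clock: 1.77
position: [0.3985, -0.2326, 0.2485]
ee_rot: [0.234, 0.972, 0.0, 0.001]
ft_force: [1.6, 0.4, -0.3]
grip_width: 0.001
grasp_force: 0.0
clock: 2.18
position: [0.3992, -0.2294, 0.248]
ee_rot: [0.51, 0.86, -0.0, -0.0]
ft_force: [-0.1, 0.8, -0.4]
grip_width: 0.0
grasp_force: 0.0
clock: 2.6
position: [0.3992, -0.2294, 0.2481]
ee_rot: [0.739, 0.673, -0.0, -0.0]
ft_force: [0.6, -0.1, -0.6]
grip_width: -0.002
grasp_force: 0.0
clock: 3.02
position: [0.3992, -0.2294, 0.248]
ee_rot: [0.904, 0.428, -0.0, -0.0]
ft_force: [1.4, 0.3, 0.3]
grip_width: 0.003
grasp_force: 0.0
```

```bash
python3 -m crank '[[-0.085,0.072,0.05,0],[-0.085,0.072,0.1,0],[-0.085,0.072,0.2,0],[-0.085,0.072,0.3,0],[-0.085,0.072,0.345,0]]'
python3 - <<'E'
from h import *
c=snap('top','t1.png');s=snap('side','s1.png')
A=cv2.resize(c['color'][105:290,130:330],None,fx=2,fy=2,interpolation=cv2.INTER_CUBIC)
B=cv2.resize(s['color'][130:315,145:345],None,fx=2,fy=2,interpolation=cv2.INTER_CUBIC)
cv2.imwrite('pics/p1.png',np.hstack([A,B])[:,:,::-1])
p=readout.get_obs()['position'];print(p)
E
```

```text
clock: 3.43
position: [0.3981, -0.273, 0.1061]
ee_rot: [0.903, 0.43, -0.002, -0.002]
ft_force: [-0.7, 0.6, -0.6]
grip_width: 0.004
grasp_force: 0.0
[ 0.39809899 -0.27303174  0.1073373 ]
```

View pics/p1.png

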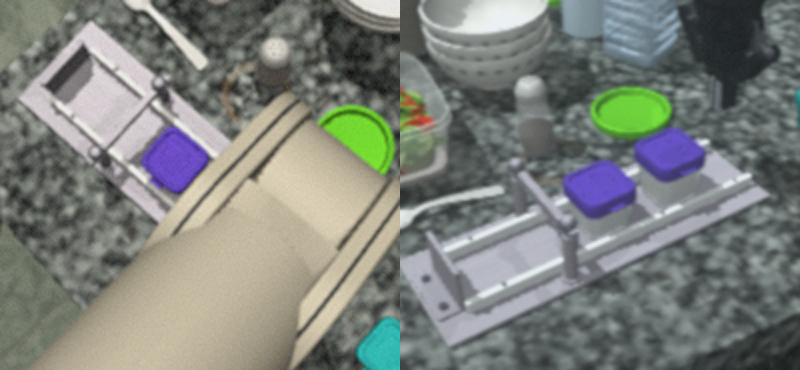

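The picture shows the shut fingertips at about side pixel (303,182), above and behind the second pot. I'll check this against the projection before I descend.

Run:
```python
from h import *
s=load('side'); print(proj(s,[[.398,-.273,.09],[.398,-.273,.024],[.4385,-.2279,.055]]),ray(s,303.5,182,.09))
```

```text
[[305.57498646 182.53824853]
 [303.63914499 208.74798503]
 [279.74730089 206.14498386]] [ 0.40236348 -0.27370521  0.09      ]
```

```bash
python3 -m crank '[[0,0,0.07,0],[0,0,0.13,0],[0,0,0.165,0],[0,0,0.165,0],[0,0,0.165,0]]'
python3 -m crank '[[0.01,0,0,0],[0.02,0,0,0],[0.025,0,0,0],[0.025,0,0,0]]'
python3 - <<'E'
from h import *
print(readout.get_obs()['position'])
s=snap('side','s2.png');cv2.imwrite('pics/p2.png',cv2.resize(s['color'][130:315,145:345],None,fx=2.5,fy=2.5,interpolation=cv2.INTER_CUBIC)[:,:,::-1])
E
```

```text
clock: 3.95
position: [0.4009, -0.2743, 0.0454]
ee_rot: [0.902, 0.431, 0.0, 0.0]
ft_force: [0.4, -0.3, 0.5]
grip_width: -0.001
grasp_force: 0.0
clock: 4.28
position: [0.4078, -0.2656, 0.0451]
ee_rot: [0.902, 0.431, 0.001, 0.0]
ft_force: [-0.8, -0.3, -0.4]
grip_width: 0.002
grasp_force: 0.0
[ 0.40778932 -0.2656268   0.04507929]
```

View pics/p2.png

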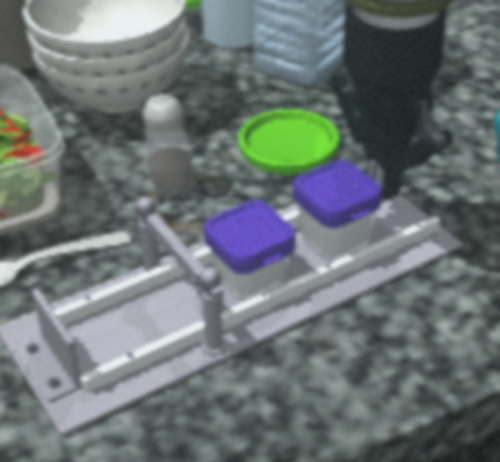

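The finger stands directly behind the second pot. Now I'll push gently.

```bash
python3 -m crank '[[0.0075,0,0,0],[0.015,0,0,0],[0.0225,0,0,0],[0.03,0,0,0],[0.0375,0,0,0]]' | grep -E 'pos|ft'
python3 -m crank '[[0.0075,0,0,0],[0.015,0,0,0],[0.0225,0,0,0],[0.03,0,0,0],[0.0375,0,0,0]]' | grep -E 'pos|ft'
```

```text
position: [0.4161, -0.2545, 0.0443]
ft_force: [-1.6, -1.4, 0.5]
position: [0.4257, -0.2427, 0.0443]
ft_force: [-1.4, -1.5, 1.2]
```

```bash
python3 -m crank '[[0.006,0,0,0],[0.012,0,0,0],[0.018,0,0,0],[0.024,0,0,0],[0.03,0,0,0]]' | grep -E 'pos|ft'
python3 -m crank '[[0.005,0,0,0],[0.01,0,0,0],[0.015,0,0,0],[0.02,0,0,0],[0.02,0,0,0]]' | grep -E 'pos|ft'
```

```text
position: [0.433, -0.2336, 0.0443]
ft_force: [-2.6, -2.9, 1.8]
position: [0.4385, -0.2269, 0.0442]
ft_force: [-0.3, -1.0, -0.9]
```

```bash
python3 -m crank '[[0.003,0,0,0],[0.006,0,0,0],[0.01,0,0,0]]' | grep -E 'pos|ft'
python3 -m crank '[[0.002,0,0,0],[0.004,0,0,0],[0.005,0,0,0]]' | grep -E 'pos|ft'
```

```text
position: [0.4406, -0.2243, 0.0443]
ft_force: [-3.7, -3.3, 2.9]
position: [0.442, -0.2226, 0.0443]
ft_force: [-2.1, -2.3, 0.9]
```

```bash
python3 -m crank '[[0.002,0,0,0],[0.004,0,0,0],[0.005,0,0,0]]' | grep -E 'pos|ft'
```

```text
position: [0.4432, -0.221, 0.0443]
ft_force: [-2.6, -3.9, 1.8]
```

```bash
python3 -m crank '[[0.002,0,0,0],[0.004,0,0,0],[0.005,0,0,0]]' | grep -E 'pos|ft'
```

```text
position: [0.4445, -0.2194, 0.0443]
ft_force: [-2.3, -2.2, 0.4]
```

```bash
python3 -m crank '[[0.002,0,0,0],[0.004,0,0,0],[0.005,0,0,0]]' | grep -E 'pos|ft'
```

```text
position: [0.4458, -0.2179, 0.0443]
ft_force: [-2.7, -3.8, 2.1]
```

```bash
python3 -m crank '[[0.002,0,0,0],[0.004,0,0,0],[0.005,0,0,0]]' | grep -E 'pos|ft'
```

```text
position: [0.447, -0.2163, 0.0443]
ft_force: [-1.5, -3.2, 0.4]
```

```bash
python3 -m crank '[[0.002,0,0,0],[0.004,0,0,0],[0.005,0,0,0]]' | grep -E 'pos|ft'
python3 - <<'E'
from h import *
s=snap('side','s3.png');cv2.imwrite('pics/p3.png',cv2.resize(s['color'][130:315,145:345],None,fx=3,fy=3,interpolation=cv2.INTER_CUBIC)[:,:,::-1])
E
```

```text
position: [0.4483, -0.2148, 0.0443]
ft_force: [-2.2, -3.6, 1.8]
```

View pics/p3.png

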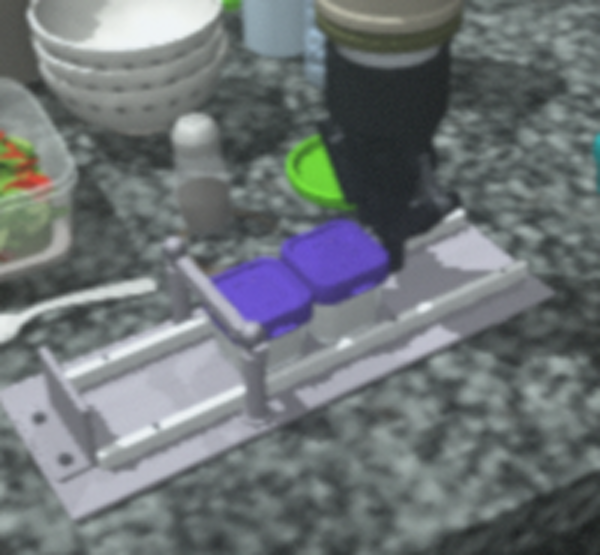

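The front pot's lid is slipping under the bar with only about 4 N of friction and no stop, so it is shut. The second pot's lid stands visibly higher. I'll carry on.

```bash
python3 -m crank '[[0.002,0,0,0],[0.004,0,0,0],[0.006,0,0,0],[0.008,0,0,0],[0.01,0,0,0]]' | grep -E 'pos|ft'
```

```text
position: [0.4508, -0.2117, 0.0443]
ft_force: [-1.4, -2.2, 1.0]
```

```bash
python3 -m crank '[[0.003,0,0,0],[0.006,0,0,0],[0.01,0,0,0],[0.015,0,0,0],[0.02,0,0,0]]' | grep -E 'pos|ft'
```

```text
position: [0.4559, -0.2054, 0.0442]
ft_force: [-2.1, -2.6, -0.1]
```

```bash
python3 -m crank '[[0.005,0,0,0],[0.01,0,0,0],[0.015,0,0,0],[0.02,0,0,0],[0.025,0,0,0]]' | grep -E 'pos|ft'
python3 -m crank '[[0.005,0,0,0],[0.01,0,0,0],[0.015,0,0,0],[0.02,0,0,0],[0.025,0,0,0]]' | grep -E 'pos|ft'
```

```text
position: [0.4622, -0.1976, 0.0443]
ft_force: [-2.6, -2.5, 2.0]
position: [0.4685, -0.1898, 0.0443]
ft_force: [-1.5, -3.1, 2.9]
```

```bash
python3 -m crank '[[0.005,0,0,0],[0.01,0,0,0],[0.015,0,0,0],[0.0175,0,0,0],[0.02,0,0,0]]' | grep -E 'pos|ft'
```

```text
position: [0.4734, -0.1837, 0.0443]
ft_force: [-1.9, -2.1, 0.8]
```

```bash
python3 -m crank '[[0.002,0,0,0],[0.004,0,0,0],[0.005,0,0,0]]' | grep -E 'pos|ft'
```

```text
position: [0.4746, -0.1822, 0.0443]
ft_force: [-1.8, -2.8, 1.7]
```

```bash
python3 -m crank '[[0.002,0,0,0],[0.004,0,0,0],[0.005,0,0,0]]' | grep -E 'pos|ft'
```

```text
position: [0.4759, -0.1806, 0.0443]
ft_force: [-1.2, -2.7, 0.3]
```

```bash
python3 -m crank '[[0.002,0,0,0],[0.004,0,0,0],[0.005,0,0,0]]' | grep -E 'pos|ft'
```

```text
position: [0.4772, -0.179, 0.0443]
ft_force: [-2.1, -2.5, 1.6]
```

```bash
python3 -m crank '[[0.001,0,0,0],[0.002,0,0,0],[0.003,0,0,0]]' | grep -E 'pos|ft'
```

```text
position: [0.4779, -0.1782, 0.0443]
ft_force: [-2.5, -3.2, 1.7]
```

```bash
python3 -m crank '[[0.001,0,0,0],[0.002,0,0,0],[0.003,0,0,0]]' | grep -E 'pos|ft'
```

```text
position: [0.4787, -0.1772, 0.0443]
ft_force: [-1.2, -2.1, -0.0]
```

```bash
python3 -m crank '[[0.001,0,0,0],[0.002,0,0,0],[0.003,0,0,0]]' | grep -E 'pos|ft'
```

```text
position: [0.4794, -0.1763, 0.0443]
ft_force: [-1.9, -2.3, 1.3]
```

```bash
python3 -m crank '[[0.001,0,0,0],[0.002,0,0,0],[0.003,0,0,0]]' | grep -E 'pos|ft'
```

```text
position: [0.4802, -0.1754, 0.0443]
ft_force: [-2.5, -2.4, 1.9]
```

```bash
python3 -m crank '[[0.001,0,0,0],[0.002,0,0,0],[0.003,0,0,0]]' | grep -E 'pos|ft'
```

```text
position: [0.481, -0.1744, 0.0443]
ft_force: [-3.0, -2.2, -0.3]
```

```bash
python3 -m crank '[[0.001,0,0,0],[0.002,0,0,0],[0.003,0,0,0]]' | grep -E 'pos|ft'
```

```text
position: [0.4817, -0.1735, 0.0443]
ft_force: [-1.3, -2.3, 0.9]
```

```bash
python3 -m crank '[[0.001,0,0,0],[0.002,0,0,0],[0.003,0,0,0]]' | grep -E 'pos|ft'
```

```text
position: [0.4825, -0.1725, 0.0443]
ft_force: [-2.2, -3.4, 1.4]
```

```bash
python3 -m crank '[[0.001,0,0,0],[0.002,0,0,0],[0.003,0,0,0]]' | grep -E 'pos|ft'
python3 - <<'E'
from h import *
s=snap('side','s4.png');cv2.imwrite('pics/p4.png',cv2.resize(s['color'][170:290,145:305],None,fx=4,fy=4,interpolation=cv2.INTER_CUBIC)[:,:,::-1])
E
```

```text
position: [0.4829, -0.1719, 0.0442]
ft_force: [-4.4, -4.4, 1.9]
```

View pics/p4.png

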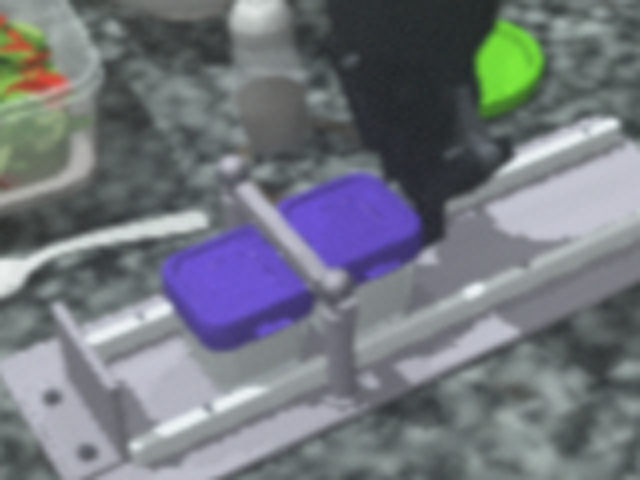

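The front pot is through, and the second pot stands at the bar. The force is rising and the travel is falling short, so one more small step should confirm contact.

```bash
python3 -m crank '[[0.001,0,0,0],[0.002,0,0,0],[0.002,0,0,0]]' | grep -E 'clock|pos|ft'
```

```text
clock: 12.93
position: [0.4829, -0.1717, 0.0441]
ft_force: [-5.0, -4.4, 2.1]
```

```bash
python3 -m crank '[[0.001,0,0,0],[0.002,0,0,0],[0.003,0,0,0],[0.003,0,0,0]]' | grep -E 'clock|pos|ft'
```

```text
clock: 13.27
position: [0.4828, -0.1715, 0.044]
ft_force: [-7.8, -7.5, 4.0]
```

Pot two has definitely stopped at the bar: about 11 N with no travel. I'll back off, rise, and go above its lid.

```bash
python3 -m crank '[[-0.01,0,0,0],[-0.0425,0,0,0],[-0.0425,0,0,0],[-0.0425,0,-0.07,0],[-0.0425,0,-0.14,0]]' | grep -E 'clock|pos|ft'
python3 -m crank '[[0,0,0,0],[0.05,0.01,0,0],[0.1,0.01,0,0],[0.126,0.01,0,0],[0.126,0.01,0,0]]' | grep -E 'clock|pos|ft'
python3 -m crank '[[0,0,0,0],[0,0,0,0],[0,0,0.01,0],[0,0,0.02,0],[0,0,0.025,0]]' | grep -E 'clock|pos|ft'
```

```text
clock: 13.68
position: [0.4725, -0.1833, 0.1]
ft_force: [0.5, -0.4, 0.1]
clock: 14.1
position: [0.5098, -0.1443, 0.1]
ft_force: [-1.4, 0.6, 0.1]
clock: 14.52
position: [0.5079, -0.1471, 0.0896]
ft_force: [-0.7, -0.4, 0.8]
```

Run:
```python
from h import *
print(readout.get_obs()['position'])
s=snap('side','s5.png');cv2.imwrite('pics/p5.png',cv2.resize(s['color'][170:290,145:305],None,fx=4,fy=4,interpolation=cv2.INTER_CUBIC)[:,:,::-1])
```

```text
[ 0.50789248 -0.1471056   0.08957146]
```

View pics/p5.png

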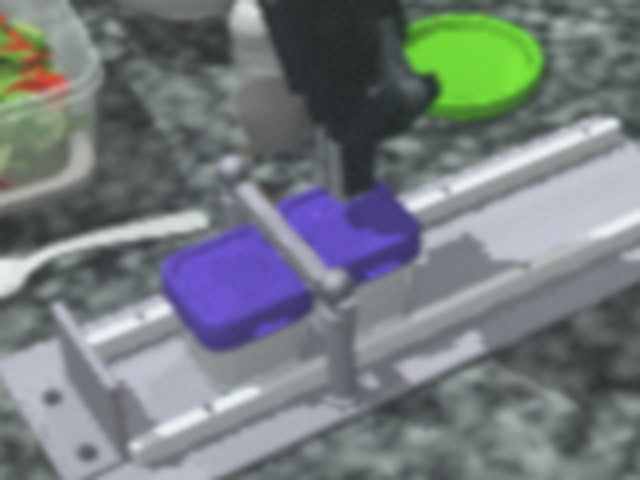

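Run:
```python
from h import *
s=load('side')
f=lambda p:(proj(s,p)-[145,170])*4
print(f([[.5079,-.1471,.0726],[.5079,-.1471,.0626]]))
im=s['color'];m=cv2.inRange(cv2.cvtColor(im,cv2.COLOR_RGB2HSV),(115,100,40),(140,255,255))
# crop corners of lid in pic p4 -> plane z=.0625
for a,b in((365,175),(418,225),(283,208),(375,278)): print(ray(s,145+a/4,170+b/4,.0625))
```

```text
[[350.15696039 190.01292368]
 [351.07681552 206.75272069]]
[ 0.50966738 -0.17152872  0.0625    ]
[ 0.47401424 -0.14357844  0.0625    ]
[ 0.53800021 -0.13731906  0.0625    ]
[ 0.48101039 -0.10365238  0.0625    ]
```

The finger is above the second lid, slightly to the back right of its middle. I'll shift 3.5 mm forward and 4 mm left, then press down step by step.

```bash
python3 -m crank '[[0.009,-0.01,0,0],[0.009,-0.01,0,0],[0.009,-0.01,0.006,0],[0.009,-0.01,0.012,0],[0.009,-0.01,0.018,0]]' | grep -E 'clock|pos|ft'
python3 -m crank '[[0,0,0.001,0],[0,0,0.003,0],[0,0,0.005,0]]' | grep -E 'clock|pos|ft'
```

```text
clock: 14.98
position: [0.5077, -0.1413, 0.0829]
ft_force: [0.7, -0.1, 0.2]
clock: 15.23
position: [0.5077, -0.1414, 0.081]
ft_force: [0.3, 0.6, 0.8]
```

```bash
python3 -m crank '[[0,0,0.001,0],[0,0,0.002,0],[0,0,0.003,0]]' | grep -E 'pos|ft'
```

```text
position: [0.5078, -0.1414, 0.08]
ft_force: [-0.8, -0.4, 3.2]
```

```bash
python3 -m crank '[[0,0,0.001,0],[0,0,0.002,0],[0,0,0.003,0]]' | grep -E 'pos|ft'
```

```text
position: [0.5079, -0.1415, 0.0792]
ft_force: [-2.3, 0.4, 9.3]
```

```bash
python3 -m crank '[[0,0,0.001,0],[0,0,0.002,0],[0,0,0.003,0]]' | grep -E 'pos|ft'
```

```text
position: [0.5079, -0.1415, 0.078]
ft_force: [-3.3, 0.3, 7.9]
```

```bash
python3 -m crank '[[0,0,0.001,0],[0,0,0.002,0],[0,0,0.002,0]]' | grep -E 'pos|ft'
```

```text
position: [0.5078, -0.1414, 0.077]
ft_force: [-2.2, 0.5, 4.8]
```

Giving way. Continuing.

```bash
python3 -m crank '[[0,0,0.001,0],[0,0,0.003,0],[0,0,0.004,0]]' | grep -E 'pos|ft'
```

```text
position: [0.5078, -0.1413, 0.0752]
ft_force: [-0.9, -0.2, 3.4]
```

```bash
python3 -m crank '[[0,0,0.001,0],[0,0,0.002,0],[0,0,0.003,0]]' | grep -E 'pos|ft'
```

```text
position: [0.5077, -0.1413, 0.0738]
ft_force: [-0.8, 1.0, -0.2]
```

```bash
python3 -m crank '[[0,0,0.001,0],[0,0,0.002,0],[0,0,0.003,0]]' | grep -E 'pos|ft'
```

```text
position: [0.5078, -0.1414, 0.0728]
ft_force: [-1.2, 0.8, 8.0]
```

```bash
python3 -m crank '[[0,0,0.001,0],[0,0,0.002,0],[0,0,0.002,0]]' | grep -E 'pos|ft'
```

```text
position: [0.5081, -0.1415, 0.0728]
ft_force: [-3.7, 0.6, 12.6]
```

```bash
python3 -m crank '[[0,0,0.001,0],[0,0,0.002,0],[0,0,0.002,0]]' | grep -E 'pos|ft'
```

```text
position: [0.5084, -0.1416, 0.0726]
ft_force: [-6.7, 1.9, 21.0]
```

It stopped dead at 21 N after 7.3 mm, so the lid is clicked home. Now I'll go back behind the pot and push on.

```bash
python3 -m crank '[[0,0,-0.02,0],[0,0,-0.09,0],[0,0,-0.09,0],[-0.07,0,-0.09,0],[-0.135,0,-0.09,0]]' | grep -E 'clock|pos|ft'
python3 -m crank '[[0,0,0,0],[0,0,0,0],[0,0,0.06,0],[0,0,0.13,0],[0,0,0.155,0]]' | grep -E 'clock|pos|ft'
python3 -m crank '[[0.01,0,0,0],[0.02,0,0,0],[0.025,0,0,0],[0.0275,0,0,0],[0.03,0,0,0]]' | grep -E 'clock|pos|ft'
```

```text
clock: 17.9
position: [0.4741, -0.1831, 0.1073]
ft_force: [0.4, -1.3, 0.7]
clock: 18.32
position: [0.4729, -0.1818, 0.0423]
ft_force: [-0.2, 0.3, -0.1]
clock: 18.73
position: [0.4822, -0.1738, 0.0461]
ft_force: [-0.7, -0.7, 0.0]
```

```bash
python3 -m crank '[[0.002,0,0,0],[0.004,0,0,0],[0.006,0,0,0],[0.006,0,0,0]]' | grep -E 'pos|ft'
```

```text
position: [0.4829, -0.172, 0.0452]
ft_force: [0.9, -0.8, 0.8]
```

```bash
python3 -m crank '[[0.001,0,0,0],[0.003,0,0,0],[0.005,0,0,0]]' | grep -E 'pos|ft'
```

```text
position: [0.4837, -0.1713, 0.0451]
ft_force: [-2.1, -4.4, 1.5]
```

```bash
python3 -m crank '[[0.001,0,0,0],[0.003,0,0,0],[0.005,0,0,0]]' | grep -E 'pos|ft'
```

```text
position: [0.4852, -0.1693, 0.0451]
ft_force: [-1.9, -2.8, 1.6]
```

The pot is passing under the bar freely.

```bash
python3 -m crank '[[0.002,0,0,0],[0.004,0,0,0],[0.006,0,0,0],[0.008,0,0,0],[0.01,0,0,0]]' | grep -E 'pos|ft'
```

```text
position: [0.4879, -0.1659, 0.0451]
ft_force: [-0.4, -3.5, 1.2]
```

```bash
python3 -m crank '[[0.004,0,0,0],[0.008,0,0,0],[0.012,0,0,0],[0.016,0,0,0],[0.02,0,0,0]]' | grep -E 'pos|ft'
```

```text
position: [0.493, -0.1594, 0.045]
ft_force: [-2.8, -3.4, 2.8]
```

```bash
python3 -m crank '[[0.005,0,0,0],[0.01,0,0,0],[0.015,0,0,0],[0.02,0,0,0],[0.025,0,0,0]]' | grep -E 'pos|ft'
```

```text
position: [0.4992, -0.1517, 0.045]
ft_force: [-1.7, -1.2, -0.6]
```

```bash
python3 -m crank '[[0.004,0,0,0],[0.008,0,0,0],[0.012,0,0,0],[0.016,0,0,0],[0.02,0,0,0]]' | grep -E 'pos|ft'
```

```text
position: [0.5042, -0.1456, 0.0451]
ft_force: [-1.9, -2.9, 0.5]
```

```bash
python3 -m crank '[[0.003,0,0,0],[0.006,0,0,0],[0.009,0,0,0],[0.012,0,0,0],[0.014,0,0,0]]' | grep -E 'pos|ft'
```

```text
position: [0.5078, -0.1412, 0.0451]
ft_force: [-1.6, -2.0, 0.8]
```

```bash
python3 -m crank '[[0.001,0,0,0],[0.002,0,0,0],[0.003,0,0,0]]' | grep -E 'pos|ft'
```

```text
position: [0.5084, -0.1404, 0.0451]
ft_force: [-2.4, -1.9, -0.1]
```

```bash
python3 -m crank '[[0.001,0,0,0],[0.002,0,0,0],[0.003,0,0,0]]' | grep -E 'pos|ft'
```

```text
position: [0.5092, -0.1395, 0.0451]
ft_force: [-2.1, -2.6, 0.5]
```

```bash
python3 -m crank '[[0.001,0,0,0],[0.002,0,0,0],[0.003,0,0,0]]' | grep -E 'pos|ft'
```

```text
position: [0.51, -0.1385, 0.0451]
ft_force: [-2.9, -2.5, 0.4]
```

```bash
python3 -m crank '[[0.001,0,0,0],[0.002,0,0,0],[0.003,0,0,0]]' | grep -E 'pos|ft'
```

```text
position: [0.51, -0.1385, 0.045]
ft_force: [-6.5, -6.3, 3.2]
```

```bash
python3 -m crank '[[0.001,0,0,0],[0.002,0,0,0],[0.003,0,0,0]]' | grep -E 'pos|ft'
```

```text
position: [0.5101, -0.1384, 0.045]
ft_force: [-9.6, -8.1, 5.5]
```

It is home against the end stop, exactly where expected, at 12 N. I'll retreat and check.

```bash
python3 -m crank '[[-0.01,0,0,0],[-0.03,0,0,0],[-0.06,0,0,0],[-0.1,0,0,0],[-0.12,0,0,0]]' | grep -E 'clock|pos|ft'
python3 -m crank '[[0,0,0,0],[0,0,-0.1,0],[0,0,-0.2,0],[0,0,-0.3,0],[0,0,-0.35,0]]' | grep -E 'clock|pos|ft'
python3 -m crank '[[-0.1,0,0,0],[-0.2,0,0,0],[-0.3,0,0,0],[-0.4,0,0,0],[-0.45,0,0,0]]' | grep -E 'clock|pos|ft'
python3 - <<'E'
from h import *
s=snap('side','s6.png');c=snap('top','t6.png')
f=lambda i:cv2.resize(i,None,fx=3,fy=3,interpolation=cv2.INTER_CUBIC)
cv2.imwrite('pics/p6.png',np.hstack([f(c['color'][110:250,130:250]),f(s['color'][165:305,140:280])])[:,:,::-1])
E
```

```text
clock: 23.32
position: [0.4799, -0.1757, 0.0451]
ft_force: [-0.1, 0.0, 0.4]
clock: 23.73
position: [0.4829, -0.1744, 0.1895]
ft_force: [1.3, -0.6, 0.6]
clock: 24.15
position: [0.3652, -0.3171, 0.1855]
ft_force: [-0.0, 0.0, 0.1]
```

View pics/p6.png

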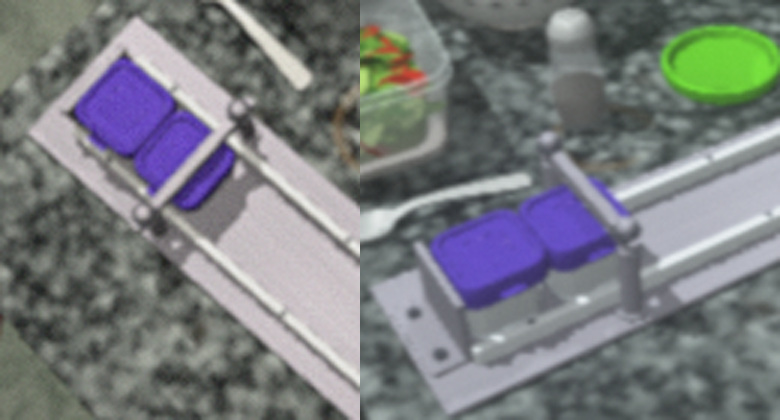

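The front pot is against the end stop, with its lid at (125,105) in the left crop. The second is close behind it under the bar at (185,160), and nothing else has moved.

```bash
python3 -c "
from workcell import manip; print(manip.hand_in())"
```

```text
the job is handed in; nothing more can be done
None
```

The job is handed in: the front pot passed the bar unpressed and is home against the end stop, and the second pot, whose popped lid I pressed shut at the bar with about 21 N, stands close behind it under the bar; it took about 24 s.

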